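# Dial the preset on the lab stirrer and start it

### The job

Roll the three thumbwheels on the stirrer so that the digits facing straight up read 3-6-5 from left to right as seen from the robot, each squarely on top, pressing gently by feel because the wheels break if pushed hard. Only then press the round start key fully down and let it go; leave the square stop key and the glassware alone.

Things in the scene. Friction and masses are not known exactly. Their poses are not given: they have to be found in the camera images.
- stirrer: white stirrer fixed to the bench, 200 (x) by 340 (y) by 85 mm high; origin at the centre of its underside, x to the far side, y left, z up. Left half: round plate (radius 72, centre 85 mm along +y, 6 mm above the deck) with a beaker. Right half: a row of three wheels; nearer the robot a round and a square grey key, left or right varies. Wheels and deck break if pushed with over 20 N
- wheel_left (a joint): left thumbwheel: angle in rad; the digit facing straight up is value / 0.6283 (0 at 0 rad, 9 at 5.655 rad; it stops just beyond 0 and 9). It grows when the wheel's top is rolled towards the stirrer's +x (away from the robot). Stiff (0.07 N m, 2.3 N at the rim, more to rock over an edge), it stays where it is left
- wheel_middle (a joint): middle thumbwheel: angle in rad; the digit facing straight up is value / 0.6283 (0 at 0 rad, 9 at 5.655 rad; it stops just beyond 0 and 9). It grows when the wheel's top is rolled towards the stirrer's +x (away from the robot). Stiffness as the left one
- wheel_right (a joint): right thumbwheel: angle in rad; the digit facing straight up is value / 0.6283 (0 at 0 rad, 9 at 5.655 rad; it stops just beyond 0 and 9). It grows when the wheel's top is rolled towards the stirrer's +x (away from the robot). Stiffness as the left one
- slot_left (a point): point on the deck's surface under the top of the left thumbwheel (85 mm above the bench). The wheel: a white ten-sided roller, 20 mm wide, its axle along the stirrer's y, 30 mm from axle to flats and 31.5 mm to edges; a black numeral 0 to 9 on each flat (19.5 mm long), head to +x when on top. The three lie 25 mm along the stirrer's +x and 30, 80, 130 mm along -y of its origin
- slot_middle (a point): point on the deck's surface under the top of the middle thumbwheel (85 mm above the bench). A wheel's top stands nominally 24 mm above the deck with a flat on top (1.5 mm more with an edge on top), but each wheel really sits up to 5 mm higher or lower, differently every time and not shown by any measured value: feel for it. All wheels are alike
- slot_right (a point): point on the deck's surface under the top of the right thumbwheel (85 mm above the bench). Each wheel is carried on a spring: it sinks 1 mm for every 4 N, at most 9 mm. It is rolled by dragging a fingertip that is pressed on its top; below about 4 to 6 N the fingertip slips
- start_key_top (a point): centre of the top of the start key, the round grey key (30 mm across, 10 mm high, on a black 38 mm square base 6 mm high standing on the deck), which goes down 6 mm and needs about 6 N to reach the bottom, where it is rigid; it springs back
- start_key (a joint): start key, on its spring: value 0 up, 0.006 m fully down; pressed from 0.0045 m
- stop_key (a joint): stop (square) key, on its spring: value 0 up, 0.006 m fully down; pressed from 0.0045 m
- start_key_base: black 38 mm square base of the start key, carrying the key; origin at the centre of its underside, on the deck. The key breaks above 20 N
- beaker: loose glass beaker, 72 mm across, 85 mm high, standing on the stirrer's plate; origin at the centre of its foot
- vial: loose amber vial, 26 mm across, 50 mm high, on the bench beyond the stirrer; origin at the centre of its foot
- small_beaker: loose glass beaker, 52 mm across, 55 mm high, on the bench on the robot's side of the stirrer; origin at the centre of its foot
- spatula: loose steel double-ended spatula 180 mm long lying on the bench beyond the stirrer
- wash_bottle: loose white bottle, 68 mm across, 170 mm high, to the right of the stirrer; origin at the centre of its foot
- weighing_dish: loose steel dish, 80 mm across, 20 mm high, on the bench to the near right; origin at the centre of its foot
- stopper: loose rubber stopper, 28 mm across, 25 mm high, to the right of the stirrer; origin at the centre of its foot

How it is judged (in metres and radians):
On the way, in this order (a step that is already met when the one before it is completed fails the run):
1. all three wheels show the code 3-6-5 (value of joint wheel_left between 1.745 and 2.025 rad and value of joint wheel_middle between 3.6299 and 3.9099 rad and value of joint wheel_right between 3.0016 and 3.2816 rad), for 0.2 s.
2. the start key is pressed down (value of joint start_key above 0.0045 m), for 0.05 s.
At the end, for the whole second after the job is handed in: left, middle and right wheel show 3, 6 and 5 straight up, each within 0.14 rad (8 degrees), at rest; the start key has been pressed after that and is up again (within 1 mm), the stop key is up (within 1 mm) (all of step 1 and value of joint each of start_key, stop_key below 0.001 m and velocity of joint wheel_left between -0.1 and 0.1 rad/s and velocity of joint wheel_middle between -0.1 and 0.1 rad/s and velocity of joint wheel_right between -0.1 and 0.1 rad/s); the robot touches nothing.
It fails at once if the stirrer or one of its wheels is pushed with more than 20 N (contact force between stirrer and the fingers above 20 N or contact force between stirrer and the arm above 20 N).
It fails at once if the start key is pushed with more than 20 N (contact force between start_key_base and the fingers above 20 N or contact force between start_key_base and the arm above 20 N).
It fails at once if the start key is pressed while the wheels do not show the code (value of joint start_key above 0.003 m and not (value of joint wheel_left between 1.745 and 2.025 rad and value of joint wheel_middle between 3.6299 and 3.9099 rad and value of joint wheel_right between 3.0016 and 3.2816 rad)).
It fails at once if the stop key is pressed (value of joint stop_key above 0.003 m).
It fails at once if glassware or another loose thing is disturbed (moved by over 30 mm) (distance of any of beaker, vial, small_beaker, spatula, wash_bottle, weighing_dish, stopper from where it was at the start of the episode above 0.03 m).
It also fails if it takes over 72 s, if anything falls off the work surface, if the arm or the gripper's body presses on something with over 40 N, if the wrist force passes 120 N, or if a joint passes its speed limit or range.

### The arm

A 7-joint arm with a two-finger parallel gripper is mounted at the origin on the work surface. World frame = base frame: x ahead of the robot, y to its left, z up, the work surface at z = 0. Lengths are in mm, angles in rad, forces in N, time in s.
With the tool pointing down it reaches from about 400 to 850 mm from the base axis. Payload 10.4 kg.
Tool frame: the origin (TCP) lies midway between the tips of the shut fingers; the grasp point (between the pads) lies r.hold_point_z behind it (r.hold_point_z is the distance from the TCP to the grasp point, in mm); z points along the fingers, y is the line along which they close (so a half turn about z gives the same grasp; the last joint's range is limited). The gripper opens to 87 mm and grips with 3 to 60 N. Pads are 19 mm wide; open, the fingers measure 117 mm over their backs; the gripper's body (75 mm by 190 mm) begins 51 mm behind the grasp point.
Start: joints at [-1.183, 0.332, -0.065, 1.46, 0.022, 1.35, -0.088], TCP at [249.579, 573.029, 222.576] pointing down, gripper open.
Joint ranges: [-2.6, 2.6], [-0.5, 2.12], [-1.47, 1.34], [0.16, 2.42], [-1.27, 4.41], [0.06, 2.06], [-2.6, 2.6]. Speed limits (rad/s): [2.22, 2.22, 2.79, 2.79, 3.14, 3.14, 3.14].

### API

Orientations are given as a unit quaternion [w, x, y, z].
In Python, from bench import get_state, snapshot, camera_info, order, r gives the robot as it stands. The module is installed in compiled form; this text tells all that it offers.
- The arm moves only by the tool apply_moves, never from a script. Its argument "targets" is one flat list of numbers, 5 for each row, row after row: the finger opening in cm, from 0 to 8.7, then the shift along the world's x, y, z in cm, then the turn about the world's z in rad. In form: [gripper, dx, dy, dz, turn, gripper, dx, dy, dz, turn, ...]. A call has 1 to 10 rows; each row is the pose to reach, as a shift and turn from the pose commanded when the call began; what a row does not reach only later rows make up. A row lasts 1/10 s, in which the tool goes at most 50 mm and 8.59 degrees, less where a joint would pass 70% of its speed; a pose out of reach is approached as far as the arm can. A call with a gripper value outside its range is refused whole. The fingers move at their own pace and stop on an object; "grip_force" is the grip in N (left out, the last holds). Time passes only in rows, so rows that repeat a pose let the fingers close. It gives the time, the measured TCP pose, the force, the opening and the grip force at its end, in the units of the state.
- get_state(): the state, without advancing time (a new reading comes with each control period).
- snapshot(name): name is "scene" or "top"; returns (picture, depth): 480x640x3 uint8, red, green, blue; 480x640 float32, mm along the optical axis (not along the pixel's ray), 0 where there is no reading.
- camera_info(name): a dict with "fov_y" (degrees; the focal length in pixels is half the picture's height over the tangent of half this angle, whatever the lens; pixels are square), "cx", "cy" (the principal point, pixels), "rvec" (rotation vector, rad) and "tvec" (3), from world to camera coordinates, as OpenCV has them. Camera axes: x right, y down, z forward; pixel columns grow to the right and rows downward; lengths in mm; the calibration is good to about 2 mm. A picture is of the moment at which its call begins. camera_info takes no time and is no camera call.
- order.job_done(): hands the job in; it is judged then, once.
The state is a dict: "clock": time; "qpos": joint angles; "joint_velocities": joint speeds; "effort": joint torques, N m; "position": TCP position; "tool_rot": TCP orientation; "wrist_force": force on the tool from outside, world axes, zero at the start; "ft_torque": the same for the moment, N m; "grip_width": finger opening in mm; "gripper_force": force on a finger pad.
Only numpy, scipy, OpenCV 4.12 (cv2) and the standard library are available. Lean on these libraries where they do the work, as an engineer would, in place of code of your own. Each camera call takes 0.05 s, during which the arm holds its last target. There are 200 camera calls.

## Working session

There is one attempt and no reset: what is moved stays moved. The work goes in short steps, Python scripts to look and compute and a tool call to move; the robot and the scene stay as the last step left them, time stands still between calls to the robot, and variables do not carry over. Pictures are saved under pics/ and viewed, at most 10 in all, crops included, and the job is handed in when it is done.

Besides the shell and the picture viewer there is one more tool, called after "Emit:" as a command line: name --argument value ..., lists and objects as JSON in quotes. apply_moves: Moves the arm, as the interface text tells. Its arguments: {"type":"object","properties":{"targets":{"type":"array","items":{"type":"number"}},"grip_force":{"type":"number"}},"required":["targets"]}

```bash
mkdir -p pics
cat > h.py <<'E'
import numpy as np, cv2
from bench import get_state, snapshot, camera_info, order, r
def cam(n):
    c=camera_info(n); f=240/np.tan(np.radians(c["fov_y"])/2)
    K=np.array([[f,0,c["cx"]],[0,f,c["cy"]],[0,0,1]]); R=cv2.Rodrigues(np.array(c["rvec"],float))[0]
    return K,R,np.array(c["tvec"],float).ravel()
def ray(n,u,v,z):
    K,R,t=cam(n); d=R.T@np.linalg.inv(K)@[u,v,1]; o=-R.T@t
    return o+d*(z-o[2])/d[2]
def cloud(n,dep):
    K,R,t=cam(n); v,u=np.mgrid[:480,:640]
    p=np.stack([(u-K[0,2])/K[0,0]*dep,(v-K[1,2])/K[1,1]*dep,dep],-1)
    return (p-t)@R
E
python3 - <<'E'
from h import *
s=get_state(); print({k:s[k] for k in("clock","position","tool_rot","wrist_force","grip_width")},r.hold_point_z)
for n in("scene","top"):
    p,d=snapshot(n); cv2.imwrite(f"pics/{n}0.png",p[:,:,::-1]); np.savez(f"{n}0.npz",p=p,d=d)
    K,R,t=cam(n); print(n,K[0,0],-R.T@t,R[2],camera_info(n).keys())
E
```

```text
{'clock': 0.0, 'position': array([249.46784809, 572.65451383, 221.74132955]), 'tool_rot': array([-8.46500769e-05,  2.03951529e-01,  9.78980729e-01, -7.05614724e-04]), 'wrist_force': array([ 0.90266172,  0.09504706, -0.92370343]), 'grip_width': 86.83242057428657} 18.700000000000003
scene 469.2958176628448 [1254.56502724  301.21489031  612.9775363 ] [-0.74604955 -0.41354848 -0.52190777] dict_keys(['fov_y', 'cx', 'cy', 'rvec', 'tvec'])
top 580.3396902387974 [ 295.9244001  -136.30950481 1150.8887045 ] [ 0.21902119  0.03449821 -0.97511004] dict_keys(['fov_y', 'cx', 'cy', 'rvec', 'tvec'])
```

View pics/scene0.png

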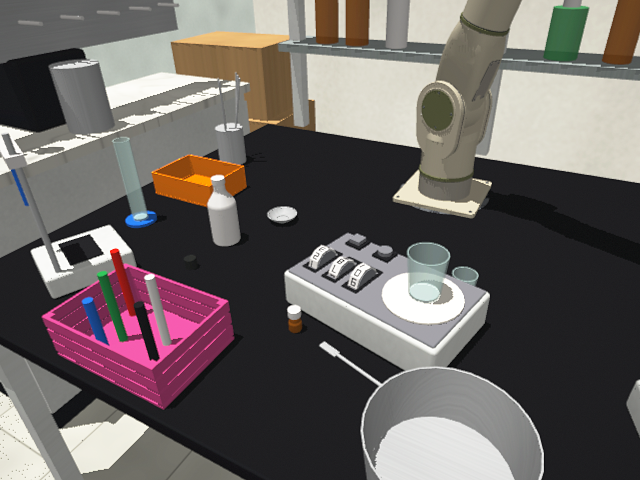

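View pics/top0.png

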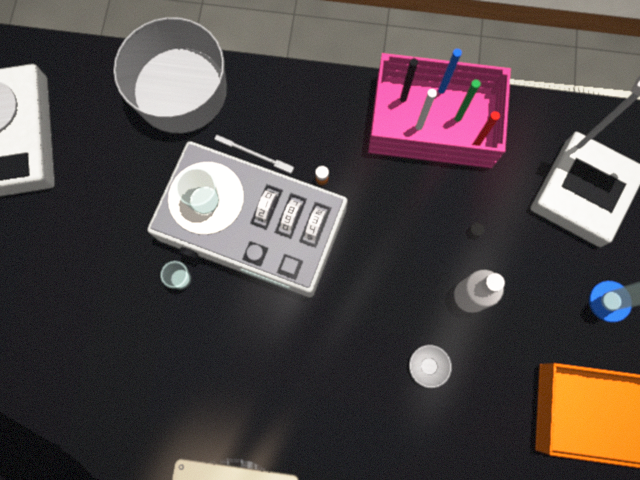

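The scene view shows the stirrer, with its wheels at about (320,258), (340,267) and (360,275). The top view shows the wheels at (265,206), (291,216) and (315,224), the round start key at (255,252) and the square stop key at (290,266).

Run:
```python
from h import *
z=np.load("top0.npz"); p,d=z["p"],z["d"]; P=cloud("top",d)
m=((P[...,2]>75)&(P[...,2]<95)&(d>0)).astype(np.uint8)
m[:, :140]=0; m[:,360:]=0; m[:135]=0; m[300:]=0
n,l,st,c=cv2.connectedComponentsWithStats(m); i=1+np.argmax(st[1:,4]); 
pts=P[l==i]; print("deck z",np.median(pts[:,2]))
rect=cv2.minAreaRect(pts[:,:2].astype(np.float32)); print(rect); print(cv2.boxPoints(rect))
def at(u,v): 
    q=P[v-3:v+4,u-3:u+4].reshape(-1,3); return np.median(q,0)
for nme,u,v in(("start",255,252),("stop",290,266),("wl",266,206),("wm",291,216),("wr",316,224)): print(nme,at(u,v),ray("top",u,v,101))
s=np.load("scene0.npz"); Q=cloud("scene",s["d"])
for nme,u,v in(("start",384,251),("stop",355,239),("wl",360,275),("wm",340,267),("wr",320,257)): print(nme,np.median(Q[v-2:v+3,u-2:u+3].reshape(-1,3),0))
a=cv2.resize(p[180:290,230:350,::-1],None,fx=5,fy=5,interpolation=cv2.INTER_CUBIC); cv2.imwrite("pics/c1.png",a)
```

```text
deck z 85.7487819674973
((581.91650390625, 46.03387451171875), (338.4893493652344, 199.82611083984375), 76.96843719482422)
[[ 446.414    -96.32291]
 [ 641.0938  -141.38126]
 [ 717.419    188.39066]
 [ 522.7392   233.449  ]]
start [505.67527717  16.21465907 101.61531146] [505.95348327  16.29066701 101.        ]
stop [488.64070796 -51.77064021 101.16017428] [488.5252551  -51.82128592 101.        ]
wl [593.46508819   8.29526806 113.04248767] [596.42365006   9.83370869 101.        ]
wm [581.33917895 -40.58673202 107.6276093 ] [583.35012881 -39.75498454 101.        ]
wr [570.85144328 -89.16076979 113.18673874] [574.22028608 -88.40505602 101.        ]
start [512.86711965  20.93665748 100.08689348]
stop [499.17173826 -49.419699   100.09022833]
wl [617.07065323  16.65449687 107.03746325]
wm [604.33755713 -30.52212113 102.55664862]
wr [595.58547926 -78.56430932 104.45182906]
```

View pics/c1.png

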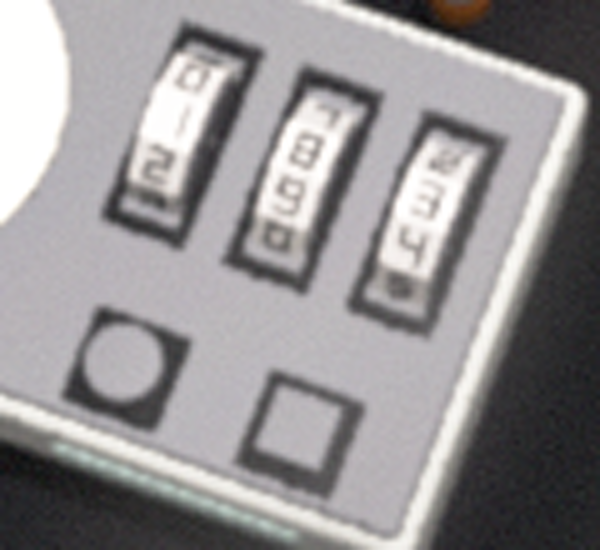

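The crop shows 0-1-2 on the left wheel, 7-8-9-0 on the middle and 2-3-4-5 on the right, far to near. The round key is at lower left. I'll unwrap the wheels by angle so I can read them exactly.

```bash
cat >> h.py <<'E'
C=np.array([581.9,46.0]); ex=np.array([.9742,-.2255]); ey=np.array([.2255,.9742])
def unwrap(p,n="top",zs=(79,79,79),rad=30):
    K,R,t=cam(n); th=np.radians(np.arange(60,-60.01,-.5)); out=[]
    for yk,za in zip((-30,-80,-130),zs):
        w=np.arange(12,-12.01,-.25); T,W=np.meshgrid(th,w,indexing="ij")
        xy=C+(25+rad*np.sin(T))[...,None]*ex+(yk+W)[...,None]*ey
        X=np.dstack([xy,za+rad*np.cos(T)]); q=(X@R.T+t)@K.T; q=(q[...,:2]/q[...,2:]).astype(np.float32)
        out.append(cv2.remap(p,q[...,0],q[...,1],cv2.INTER_CUBIC))
    return out
def show(p,f,**k):
    o=[cv2.resize(i,(180,480)) for i in unwrap(p,**k)]
    a=np.hstack(o).copy()
    for d in range(-60,61,12): y=(60-d)*4; a[y:y+1,::6]=(255,0,0); cv2.putText(a,str(d),(0,max(10,y)),0,.4,(255,0,0))
    cv2.imwrite(f,a[:,:,::-1])
E
python3 - <<'E'
from h import *
z=np.load("top0.npz"); show(z["p"],"pics/u0.png")
P=cloud("top",z["d"]); 
for yk in(-30,-80,-130):
    v=P[...,:2]-C; s=v@ex-25; y=v@ey-yk; m=(abs(y)<8)&(abs(s)<32)&(P[...,2]>88)
    print(yk,[round(float(np.median(P[...,2][m&(abs(s-b)<2)])),1) for b in range(-24,25,4) if (m&(abs(s-b)<2)).sum()>3])
E
```

```text
-30 [101.2, 105.5, 109.0, 111.8, 113.5, 113.7, 113.9, 114.2, 113.9, 111.6, 109.7, 107.5, 104.2]
-80 [95.6, 100.6, 103.0, 105.5, 107.5, 109.3, 109.0, 108.2, 107.1, 106.4, 105.6, 100.4, 98.1]
-130 [102.2, 105.7, 108.4, 111.0, 113.1, 113.1, 114.0, 113.2, 112.9, 113.4, 110.1, 105.9, 101.9]
```

View pics/u0.png

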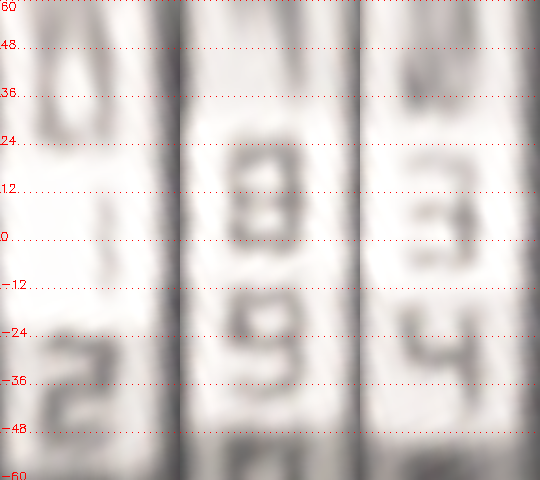

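Readings: left about 1.0, middle about 8.3, right about 3.2. The wheel tops are at about 113.8, 108 (edge 109.3) and 113 mm. I need roughly +72°, −84° and +65°. Next I move over the right wheel with the fingers shut and the tool's closing line along the stirrer's x, which keeps the gripper body clear of the beaker.

Emit:
apply_moves --targets '[0,1.7,-3.3,0,-0.139,0,3.4,-6.7,0,-0.278,0,5.1,-10,0,-0.417,0,6.8,-13.4,0,-0.556,0,8.5,-16.7,0,-0.695,0,10.2,-20,0,-0.834,0,11.9,-23.4,0,-0.973,0,13.6,-26.7,0,-1.11,0,15.3,-30,0,-1.25,0,17,-33.4,0,-1.388]'

```text
clock: 1.1
position: [419.9, 237.6, 222.4]
tool_rot: [-0.0, 0.785, 0.62, -0.0]
wrist_force: [-0.1, -0.1, -0.6]
grip_width: 15.0
gripper_force: 0.0
```

Emit:
apply_moves --targets '[0,1.6,-3.3,0,0,0,3.3,-6.6,0,0,0,5,-9.9,0,0,0,6.6,-13.2,0,0,0,8.2,-16.5,0,0,0,9.9,-19.8,0,0,0,11.5,-23,0,0,0,13.1,-26.3,0,0,0,14.8,-29.5,0,0,0,16.5,-32.6,0,0]'

```text
clock: 2.1
position: [584.9, -88.3, 222.3]
tool_rot: [-0.0, 0.783, 0.622, -0.0]
wrist_force: [0.2, 0.3, 0.2]
grip_width: 0.2
gripper_force: 0.0
```

Emit:
apply_moves --targets '[0,0,0,-3,0,0,0,0,-6,0,0,0,0,-9,0,0,0,0,-9.5,0,0,0,0,-9.5,0,0,0,0,-9.5,0]'

```text
clock: 2.7
position: [585.4, -87.1, 129.1]
tool_rot: [0.001, 0.783, 0.622, 0.001]
wrist_force: [-0.1, -0.5, 0.7]
grip_width: 0.6
gripper_force: 0.0
```

Emit:
apply_moves --targets '[0,0,0,-0.7,0,0,0,0,-1.2,0,0,0,0,-1.3,0,0,0,0,-1.3,0]'

```text
clock: 3.1
position: [584.5, -86.9, 114.5]
tool_rot: [-0.0, 0.783, 0.622, -0.0]
wrist_force: [0.7, 0.1, -0.2]
grip_width: 0.2
gripper_force: 0.0
```

Emit:
apply_moves --targets '[0,0,0,-0.1,0,0,0,0,-0.1,0]'

```text
clock: 3.3
position: [584.6, -87.0, 113.6]
tool_rot: [0.0, 0.783, 0.622, 0.0]
wrist_force: [0.4, -0.6, -0.4]
grip_width: 0.3
gripper_force: 0.0
```

Emit:
apply_moves --targets '[0,0,0,-0.1,0,0,0,0,-0.1,0]'

```text
clock: 3.5
position: [584.7, -87.0, 112.8]
tool_rot: [0.0, 0.783, 0.622, 0.0]
wrist_force: [-0.8, -0.0, 3.2]
grip_width: 0.2
gripper_force: 1.3
```

Emit:
apply_moves --targets '[0,0,0,-0.1,0,0,0.1,-0.02,-0.15,0,0,0.2,-0.05,-0.15,0,0,0.39,-0.09,-0.15,0,0,0.58,-0.13,-0.15,0,0,0.58,-0.13,-0.15,0]'

```text
clock: 4.1
position: [590.7, -88.4, 111.4]
tool_rot: [0.0, 0.783, 0.622, 0.0]
wrist_force: [0.1, 0.5, 4.1]
grip_width: 0.5
gripper_force: 2.3
```

Run:
```python
from h import *
p,d=snapshot("top"); s,_=snapshot("scene")
a=np.hstack([cv2.resize(p[180:290,230:350],(360,330),interpolation=2),cv2.resize(s[225:310,280:400],(440,330),interpolation=2)])
cv2.imwrite("pics/c2.png",a[:,:,::-1])
```

```text
(no output)
```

View pics/c2.png

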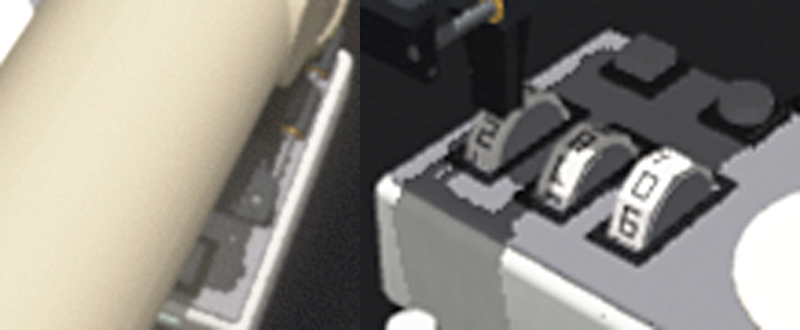

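Right-hand view (from the far side): the finger is on the right wheel, whose "2" is at about (485,135). I'll measure the turn with scene unwraps from before and after.

```bash
sed -i 's/rad=30):/rad=30,lo=-60,hi=60):/; s/np.arange(60,-60.01,-.5)/np.arange(hi,lo-.01,-.5)/' h.py
cat >> h.py <<'E'
ZA=(83.5,77.5,83)
def strips(p,n="scene",lo=-20,hi=100): return [cv2.resize(i,(90,480)) for i in unwrap(p,n,ZA,30,lo,hi)]
def cmp(ps,f,n="scene",lo=-20,hi=100):
    a=np.hstack([x for p in ps for x in strips(p,n,lo,hi)]).copy()
    for d in range(lo,hi+1,10):
        y=(hi-d)*4; a[y:y+1,::6]=(255,0,0); cv2.putText(a,str(d),(0,max(10,y)),0,.4,(255,0,0))
    cv2.imwrite(f,a[:,:,::-1])
E
python3 - <<'E'
from h import *
s,_=snapshot("scene"); cmp([np.load("scene0.npz")["p"],s],"pics/u1.png")
E
```

```text
(no output)
```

View pics/u1.png

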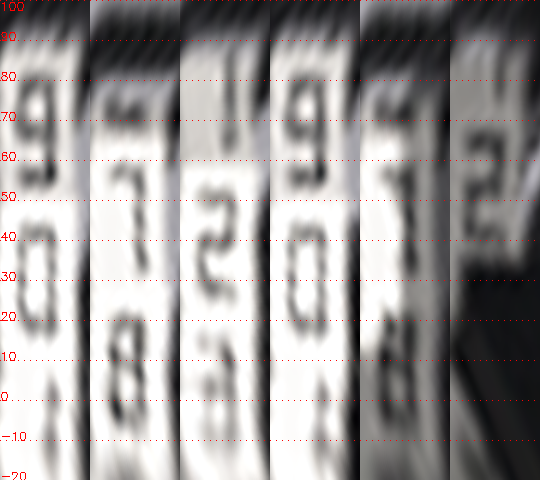

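Emit:
apply_moves --targets '[0,0,0,0.6,0,0,-0.8,0.19,0.6,0,0,-1.5,0.35,0.6,0,0,-1.5,0.35,0.3,0,0,-1.5,0.35,0.1,0,0,-1.5,0.35,0,0,0,-1.5,0.35,0,0]'

```text
clock: 4.95
position: [576.1, -84.9, 112.0]
tool_rot: [0.001, 0.783, 0.622, 0.001]
wrist_force: [-2.5, -0.3, 10.6]
grip_width: 0.4
gripper_force: 5.4
```

Emit:
apply_moves --targets '[0,0.2,-0.05,0,0,0,0.39,-0.09,0,0,0,0.39,-0.09,0,0]'

```text
clock: 5.25
position: [580.4, -85.9, 112.0]
tool_rot: [0.001, 0.783, 0.622, 0.001]
wrist_force: [-0.1, 0.4, 9.0]
grip_width: 0.4
gripper_force: 4.5
```

Emit:
apply_moves --targets '[0,0.2,-0.05,0,0,0,0.39,-0.09,0,0,0,0.39,-0.09,0,0]'

```text
clock: 5.55
position: [584.2, -86.8, 111.8]
tool_rot: [0.001, 0.783, 0.622, 0.001]
wrist_force: [1.1, -0.1, 6.7]
grip_width: 0.1
gripper_force: 3.6
```

Emit:
apply_moves --targets '[0,0.2,-0.05,0,0,0,0.39,-0.09,0,0,0,0.58,-0.13,0,0,0,0.58,-0.13,0,0]'

```text
clock: 5.95
position: [589.5, -88.0, 111.4]
tool_rot: [0.0, 0.783, 0.622, 0.0]
wrist_force: [-0.4, -0.6, 5.6]
grip_width: 0.5
gripper_force: 2.7
```

Run:
```python
from h import *
s,_=snapshot("scene"); cmp([s],"pics/u2.png")
```

```text
(no output)
```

View pics/u2.png

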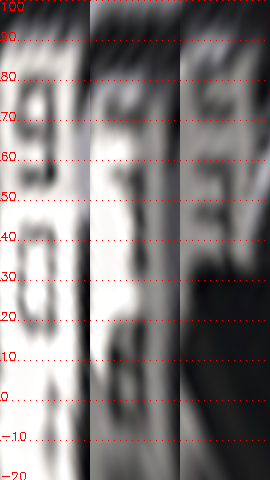

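Unwrapped, the right wheel's "3" is now at about +50°, so I need about 22° more. From here I'll measure digit centres numerically.

```bash
cat >> h.py <<'E'
def digits(p,n="scene",lo=-20,hi=90,k=.45):
    for w,s in zip("LMR",unwrap(p,n,ZA,30,lo,hi)):
        g=cv2.cvtColor(s,cv2.COLOR_RGB2GRAY)[:,20:77].astype(float)
        c=cv2.GaussianBlur(((g.max(1)-g.min(1))/g.max(1))[:,None],(1,5),0).ravel(); b=np.r_[0,c>k*np.percentile(c,90),0]
        e=np.flatnonzero(np.diff(b)); print(w,[(round(hi-(a+z)/4,1),(z-a)/2) for a,z in zip(e[::2],e[1::2]) if z-a>8])
E
python3 - <<'E'
from h import *
digits(np.load("scene0.npz")["p"]); digits(np.load("top0.npz")["p"],"top",-60,60)
s,_=snapshot("scene"); print(); digits(s)
E
```

```text
L [(np.float64(67.2), np.float64(29.5)), (np.float64(29.5), np.float64(28.0)), (np.float64(-6.8), np.float64(20.5))]
M [(np.float64(87.0), np.float64(6.0)), (np.float64(71.8), np.float64(8.5)), (np.float64(45.2), np.float64(26.5)), (np.float64(6.5), np.float64(29.0))]
R [(np.float64(75.2), np.float64(27.5)), (np.float64(38.5), np.float64(28.0)), (np.float64(0.8), np.float64(27.5))]
L [(np.float64(40.2), np.float64(39.5)), (np.float64(-42.8), np.float64(35.5))]
M [(np.float64(50.0), np.float64(20.0)), (np.float64(11.5), np.float64(30.0)), (np.float64(-25.8), np.float64(28.5)), (np.float64(-53.8), np.float64(13.5))]
R [(np.float64(44.2), np.float64(31.5)), (np.float64(4.5), np.float64(26.0)), (np.float64(-32.5), np.float64(26.0)), (np.float64(-57.8), np.float64(5.5))]

L [(np.float64(67.2), np.float64(29.5)), (np.float64(29.5), np.float64(28.0)), (np.float64(-6.2), np.float64(19.5))]
M [(np.float64(40.8), np.float64(98.5))]
R [(np.float64(79.5), np.float64(21.0)), (np.float64(43.0), np.float64(34.0)), (np.float64(-3.0), np.float64(35.0))]
```

Emit:
apply_moves --targets '[0,0,0,0.6,0,0,-0.7,0.17,0.6,0,0,-1.36,0.32,0.6,0,0,-1.36,0.32,0.3,0,0,-1.36,0.32,0.1,0,0,-1.36,0.32,0.02,0,0,-1.36,0.32,0.02,0]'

```text
clock: 6.75
position: [575.7, -84.7, 112.0]
tool_rot: [0.0, 0.783, 0.622, 0.0]
wrist_force: [-3.8, -0.5, 10.8]
grip_width: 0.5
gripper_force: 5.2
```

Emit:
apply_moves --targets '[0,0.2,-0.05,0,0,0,0.39,-0.09,0,0,0,0.59,-0.14,0,0,0,0.78,-0.18,0,0,0,0.78,-0.18,0,0]'

```text
clock: 7.25
position: [584.3, -86.7, 112.2]
tool_rot: [0.001, 0.783, 0.622, 0.001]
wrist_force: [-0.9, -0.6, 9.6]
grip_width: 0.5
gripper_force: 4.3
```

Emit:
apply_moves --targets '[0,0,0,0.6,0,0,-0.7,0.17,3,0,0,-3,0.8,6,0,0,-6,1.4,6,0,0,-10,2.2,6,0,0,-10,2.2,6,0]'

```text
clock: 7.85
position: [479.0, -63.7, 170.6]
tool_rot: [-0.002, 0.783, 0.622, -0.0]
wrist_force: [0.6, -0.0, -0.4]
grip_width: 0.7
gripper_force: 0.0
```

Run:
```python
from h import *
s,_=snapshot("scene"); t,_=snapshot("top"); np.savez("s1.npz",s=s,t=t)
digits(s); digits(t,"top",-60,60)
g=cv2.cvtColor(t,cv2.COLOR_RGB2GRAY)[195:265:6,230:345:8]; print(g)
```

```text
L [(np.float64(67.2), np.float64(29.5)), (np.float64(29.5), np.float64(28.0)), (np.float64(-6.8), np.float64(20.5))]
M [(np.float64(87.0), np.float64(6.0)), (np.float64(71.5), np.float64(8.0)), (np.float64(45.2), np.float64(26.5)), (np.float64(6.5), np.float64(29.0))]
R [(np.float64(87.8), np.float64(4.5)), (np.float64(63.5), np.float64(29.0)), (np.float64(25.2), np.float64(19.5)), (np.float64(-9.2), np.float64(22.5))]
L [(np.float64(33.5), np.float64(10.0)), (np.float64(16.0), np.float64(18.0)), (np.float64(-1.2), np.float64(13.5)), (np.float64(-35.0), np.float64(51.0))]
M [(np.float64(52.2), np.float64(9.5)), (np.float64(28.0), np.float64(8.0)), (np.float64(18.5), np.float64(5.0)), (np.float64(9.8), np.float64(10.5)), (np.float64(-0.8), np.float64(6.5)), (np.float64(-15.2), np.float64(19.5)), (np.float64(-48.0), np.float64(25.0))]
R [(np.float64(-0.2), np.float64(120.5))]
[[233 182 208 240 241 242 242 243 243 239 236 235 114 241 111]
 [235 237 210 233 235 237 238 240 242 214 230 235  76 158 191]
 [239 238 229 233 234 233 231 234 237 212 137 234  93  94 248]
 [207 240 225 229 230 232 233 236 238 233 196 178  94 174 188]
 [130 232 210 226 233 235 235 236 236 237 236 167  81 177  99]
 [224 179 219 227 231 232 233 230 232 240 239 187 173 240  56]
 [234 202 221 229 231 234 234 230 223 243 242 146 189 235  56]
 [194 209 223 230 233 236 234 230 202 205 242 100 190 136  54]
 [189 213 227 231 235 234 232 227 222 139 228 111 200  70  46]
 [195 218 225 233 235 233 230 225 216 190 175 102 247  62  45]
 [203 220 229 232 235 232 230 225 214 218 132 167 171  52  46]
 [210 224 229 232 234 232 227 225 211 203 129 179  98  50  40]]
```

Run:
```python
from h import *
print(get_state()["position"],get_state()["clock"])
```

```text
[482.91980766 -63.98577558 171.56764903] 7.95
```

Emit:
apply_moves --targets '[0,4,2.6,0,0,0,8,5.2,-1,0,0,11.6,7.5,-2,0,0,11.6,7.5,-4,0,0,11.6,7.5,-5.4,0,0,11.6,7.5,-5.6,0,0,11.6,7.5,-5.7,0,0,11.6,7.5,-5.7,0]'

```text
clock: 8.75
position: [599.1, 9.7, 115.1]
tool_rot: [0.0, 0.783, 0.622, 0.0]
wrist_force: [-0.3, -0.4, -1.0]
grip_width: 0.3
gripper_force: 0.0
```

Emit:
apply_moves --targets '[0,0,0,-0.1,0,0,0,0,-0.1,0]'

```text
clock: 8.95
position: [599.2, 9.8, 114.0]
tool_rot: [0.0, 0.783, 0.622, 0.0]
wrist_force: [-0.8, -1.5, 2.7]
grip_width: 0.4
gripper_force: 1.3
```

Emit:
apply_moves --targets '[0,0,0,-0.1,0,0,0,0,-0.1,0]'

```text
clock: 9.15
position: [599.4, 9.9, 112.9]
tool_rot: [0.0, 0.783, 0.622, 0.0]
wrist_force: [-1.8, -2.4, 6.0]
grip_width: 0.5
gripper_force: 3.0
```

Emit:
apply_moves --targets '[0,0,0,-0.1,0,0,0.2,-0.05,-0.1,0,0,0.39,-0.09,-0.1,0,0,0.58,-0.13,-0.1,0,0,0.58,-0.13,-0.1,0]'

```text
clock: 9.65
position: [605.2, 8.7, 112.1]
tool_rot: [0.0, 0.783, 0.622, 0.0]
wrist_force: [-2.4, -2.2, 7.6]
grip_width: 0.2
gripper_force: 3.8
```

Emit:
apply_moves --targets '[0,0.2,-0.05,0,0,0,0.39,-0.09,0,0,0,0.58,-0.13,-0.05,0,0,0.78,-0.18,-0.05,0,0,0.78,-0.18,-0.05,0]'

```text
clock: 10.15
position: [613.4, 6.7, 111.6]
tool_rot: [0.001, 0.783, 0.622, 0.0]
wrist_force: [-0.7, -2.0, 6.3]
grip_width: 0.9
gripper_force: 3.0
```

Run:
```python
from h import *
s,_=snapshot("scene"); digits(s)
```

```text
L [(np.float64(59.5), np.float64(29.0)), (np.float64(26.8), np.float64(16.5)), (np.float64(-1.2), np.float64(38.5))]
M [(np.float64(71.2), np.float64(5.5)), (np.float64(54.0), np.float64(5.0)), (np.float64(30.0), np.float64(17.0)), (np.float64(-4.2), np.float64(32.5))]
R [(np.float64(87.8), np.float64(4.5)), (np.float64(63.8), np.float64(29.5)), (np.float64(32.2), np.float64(7.5))]
```

Emit:
apply_moves --targets '[0,0,0,0.7,0,0,-0.7,0.17,0.7,0,0,-1.36,0.33,0.7,0,0,-1.36,0.33,0.3,0,0,-1.36,0.33,0.15,0,0,-1.36,0.33,0.05,0,0,-1.36,0.33,0.05,0]'

```text
clock: 10.9
position: [600.1, 10.9, 112.3]
tool_rot: [0.001, 0.783, 0.622, 0.001]
wrist_force: [-0.8, -0.4, 10.7]
grip_width: 0.2
gripper_force: 5.3
```

Emit:
apply_moves --targets '[0,0.2,-0.05,0,0,0,0.39,-0.09,0,0,0,0.59,-0.14,0,0,0,0.78,-0.18,0,0,0,0.97,-0.23,0,0,0,0.97,-0.23,0,0]'

```text
clock: 11.5
position: [609.4, 8.7, 111.8]
tool_rot: [0.0, 0.783, 0.622, 0.001]
wrist_force: [0.5, -0.4, 6.3]
grip_width: 0.3
gripper_force: 3.6
```

Run:
```python
from h import *
s,_=snapshot("scene"); digits(s)
```

```text
L [(np.float64(78.0), np.float64(24.0)), (np.float64(44.5), np.float64(25.0)), (np.float64(26.8), np.float64(7.5)), (np.float64(-5.0), np.float64(31.0))]
M [(np.float64(71.2), np.float64(5.5)), (np.float64(54.0), np.float64(6.0)), (np.float64(45.2), np.float64(4.5)), (np.float64(36.0), np.float64(6.0)), (np.float64(16.8), np.float64(7.5)), (np.float64(-8.2), np.float64(24.5))]
R [(np.float64(67.5), np.float64(21.0)), (np.float64(52.5), np.float64(6.0)), (np.float64(27.8), np.float64(13.5))]
```

Emit:
apply_moves --targets '[0,0,0,0.7,0,0,-0.5,0.12,0.7,0,0,-0.97,0.23,0.7,0,0,-0.97,0.23,0.3,0,0,-0.97,0.23,0.1,0,0,-0.97,0.23,0,0,0,-0.97,0.23,0,0]'

```text
clock: 12.25
position: [599.3, 10.9, 111.9]
tool_rot: [-0.0, 0.783, 0.622, 0.0]
wrist_force: [-3.8, 1.0, 12.5]
grip_width: 0.6
gripper_force: 5.4
```

Emit:
apply_moves --targets '[0,0.2,-0.05,0,0,0,0.39,-0.09,0,0,0,0.59,-0.14,0,0,0,0.78,-0.18,0,0,0,0.97,-0.23,0,0,0,1.07,-0.25,0,0,0,1.07,-0.25,0,0]'

```text
clock: 12.95
position: [610.9, 8.1, 112.2]
tool_rot: [0.001, 0.783, 0.622, 0.001]
wrist_force: [1.0, -0.5, 8.8]
grip_width: 0.4
gripper_force: 4.5
```

Run:
```python
from h import *
s,_=snapshot("scene"); digits(s); print(get_state()["position"])
```

```text
L [(np.float64(73.8), np.float64(32.5)), (np.float64(32.0), np.float64(29.0)), (np.float64(-6.2), np.float64(28.5))]
M [(np.float64(71.2), np.float64(6.5)), (np.float64(54.0), np.float64(7.0)), (np.float64(45.2), np.float64(5.5)), (np.float64(36.2), np.float64(6.5)), (np.float64(17.8), np.float64(6.5)), (np.float64(-6.8), np.float64(27.5))]
R [(np.float64(67.2), np.float64(21.5)), (np.float64(52.2), np.float64(6.5)), (np.float64(29.0), np.float64(12.0))]
[610.90817814   8.1471444  112.17628464]
```

Emit:
apply_moves --targets '[0,0,0,1.2,0,0,-1,-2.3,1.5,0,0,-2.1,-4.6,1.5,0,0,-2.1,-4.6,0.5,0,0,-2.1,-4.6,-0.1,0,0,-2.1,-4.6,-0.1,0]'

```text
clock: 13.6
position: [588.5, -37.0, 109.3]
tool_rot: [-0.0, 0.783, 0.622, -0.001]
wrist_force: [-0.9, 0.3, 0.4]
grip_width: 0.5
gripper_force: 0.2
```

Emit:
apply_moves --targets '[0,0,0,-0.1,0,0,0,0,-0.1,0]'

```text
clock: 13.8
position: [589.1, -36.9, 109.2]
tool_rot: [-0.0, 0.783, 0.623, 0.0]
wrist_force: [0.2, 0.4, 0.4]
grip_width: 0.8
gripper_force: 0.2
```

Emit:
apply_moves --targets '[0,0,0,-0.1,0,0,0,0,-0.1,0]'

```text
clock: 14.0
position: [589.2, -37.2, 108.5]
tool_rot: [-0.0, 0.783, 0.622, 0.0]
wrist_force: [0.7, 0.6, 3.0]
grip_width: 0.4
gripper_force: 1.2
```

Emit:
apply_moves --targets '[0,0,0,-0.1,0,0,0,0,-0.1,0]'

```text
clock: 14.2
position: [589.2, -37.3, 107.6]
tool_rot: [-0.0, 0.783, 0.622, 0.0]
wrist_force: [-1.4, 2.5, 5.1]
grip_width: 0.1
gripper_force: 2.6
```

Emit:
apply_moves --targets '[0,0,0,-0.08,0,0,-0.2,0.05,-0.1,0,0,-0.39,0.09,-0.1,0,0,-0.58,0.13,-0.1,0,0,-0.58,0.13,-0.1,0]'

```text
clock: 14.7
position: [583.9, -36.0, 107.0]
tool_rot: [0.0, 0.783, 0.622, 0.001]
wrist_force: [1.8, 2.8, 4.7]
grip_width: 0.6
gripper_force: 2.5
```

Emit:
apply_moves --targets '[0,-0.2,0.05,0,0,0,-0.39,0.09,0,0,0,-0.58,0.13,-0.05,0,0,-0.78,0.18,-0.05,0,0,-0.78,0.18,-0.05,0]'

```text
clock: 15.2
position: [575.4, -34.4, 106.1]
tool_rot: [0.0, 0.783, 0.622, 0.0]
wrist_force: [1.9, 2.0, 5.1]
grip_width: 0.5
gripper_force: 2.6
```

Run:
```python
from h import *
s,_=snapshot("scene"); digits(s)
```

```text
L [(np.float64(69.0), np.float64(42.0)), (np.float64(35.2), np.float64(15.5)), (np.float64(2.5), np.float64(46.0))]
M [(np.float64(46.5), np.float64(80.0)), (np.float64(-10.0), np.float64(21.0))]
R [(np.float64(67.2), np.float64(21.5)), (np.float64(52.2), np.float64(6.5)), (np.float64(25.8), np.float64(17.5)), (np.float64(-7.2), np.float64(13.5))]
```

Emit:
apply_moves --targets '[0,0,0,0.7,0,0,0.7,-0.16,0.7,0,0,1.36,-0.31,0.7,0,0,1.36,-0.31,0.3,0,0,1.36,-0.31,0.15,0,0,1.36,-0.31,0.05,0,0,1.36,-0.31,0.05,0]'

```text
clock: 15.95
position: [589.7, -38.3, 107.0]
tool_rot: [0.001, 0.783, 0.622, 0.001]
wrist_force: [-0.2, -1.0, 8.7]
grip_width: 0.7
gripper_force: 4.6
```

Emit:
apply_moves --targets '[0,-0.2,0.05,0,0,0,-0.39,0.09,0,0,0,-0.58,0.13,0,0,0,-0.58,0.13,0,0]'

```text
clock: 16.35
position: [583.8, -36.9, 107.0]
tool_rot: [0.001, 0.783, 0.622, 0.001]
wrist_force: [0.3, 0.5, 7.1]
grip_width: 0.5
gripper_force: 3.9
```

Emit:
apply_moves --targets '[0,-0.2,0.05,0,0,0,-0.39,0.09,0,0,0,-0.58,0.13,0,0,0,-0.78,0.18,-0.03,0,0,-0.78,0.18,-0.03,0]'

```text
clock: 16.85
position: [575.4, -34.9, 106.1]
tool_rot: [0.0, 0.783, 0.622, 0.0]
wrist_force: [1.1, -0.7, 5.7]
grip_width: 0.7
gripper_force: 2.5
```

Emit:
apply_moves --targets '[0,0,0,0.7,0,0,0,0,5,0,0,-0.5,4,8,0,0,-0.5,8,10,0,0,-0.5,12,10,0,0,-0.5,16,10,0,0,-0.5,20,10,0,0,-0.5,24,10,0,0,-0.5,28,10,0,0,-0.5,32,10,0]'

```text
clock: 17.85
position: [569.5, 286.8, 205.6]
tool_rot: [-0.0, 0.783, 0.622, -0.001]
wrist_force: [1.0, 0.0, -0.4]
grip_width: 0.4
gripper_force: 0.0
```

Run:
```python
from h import *
s,_=snapshot("scene"); t,_=snapshot("top"); np.savez("s2.npz",s=s,t=t)
digits(s); digits(t,"top",-60,60); print(get_state()["position"])
A=[]
for p,n,lo,hi in((s,"scene",-20,100),(t,"top",-60,60)):
    a=np.hstack(strips(p,n,lo,hi)).copy()
    for d in range(lo,hi+1,10): y=(hi-d)*4; a[y:y+1,::6]=(255,0,0); cv2.putText(a,str(d),(0,max(10,y)),0,.4,(255,0,0))
    A.append(a)
cv2.imwrite("pics/u3.png",np.hstack(A)[:,:,::-1])
```

```text
L [(np.float64(66.8), np.float64(25.5)), (np.float64(35.0), np.float64(16.0)), (np.float64(20.2), np.float64(10.5)), (np.float64(-7.8), np.float64(25.5))]
M [(np.float64(86.2), np.float64(7.5)), (np.float64(65.5), np.float64(31.0)), (np.float64(37.2), np.float64(5.5)), (np.float64(23.0), np.float64(20.0)), (np.float64(-4.2), np.float64(15.5))]
R [(np.float64(87.8), np.float64(4.5)), (np.float64(63.5), np.float64(29.0)), (np.float64(25.2), np.float64(19.5)), (np.float64(-9.2), np.float64(22.5))]
L [(np.float64(34.8), np.float64(31.5)), (np.float64(-4.5), np.float64(7.0)), (np.float64(-44.5), np.float64(32.0))]
M [(np.float64(34.0), np.float64(33.0)), (np.float64(2.0), np.float64(8.0)), (np.float64(-45.5), np.float64(30.0))]
R [(np.float64(30.8), np.float64(18.5)), (np.float64(-13.5), np.float64(8.0)), (np.float64(-45.2), np.float64(30.5))]
[567.49044037 292.42806815 204.57851743]
```

View pics/u3.png

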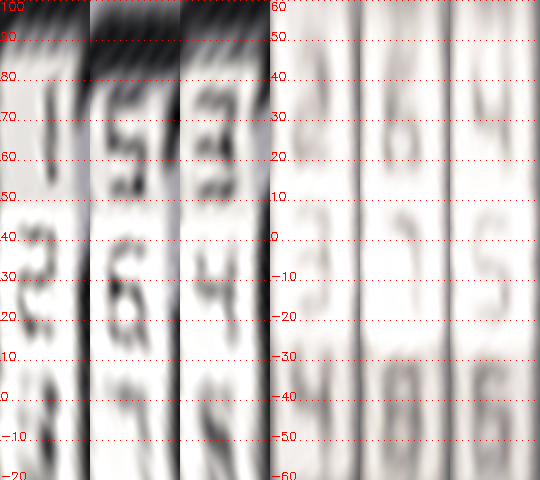

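The middle wheel has about 28° to go: its "6" is at +27…30°. In both views the left "3" is at about −5° and the right "5" at about −7°. I'll cross-check with the slope of the top flats from depth.

```bash
cat >> h.py <<'E'
def slopes(D,n="top",cent=(-5,-5,-7)):
    P=np.mean([cloud(n,d) for d in D],0)
    v=P[...,:2]-C
    dk=(abs(v@ex-25)>45)&(v@ex<85)&(v@ex>75)&(v@ey<-20)&(v@ey>-150); q=P[dk]
    print("deck tilt",np.degrees(np.linalg.lstsq(np.c_[(v@ex)[dk],np.ones(dk.sum())],q[:,2],rcond=None)[0][0]))
    for yk,c in zip((-30,-80,-130),cent):
        s=v@ex-25; s0=30*np.sin(np.radians(c)); m=(abs(v@ey-yk)<8)&(abs(s-s0)<7.5)&(P[...,2]>98)
        A=np.c_[s[m]-s0,np.ones(m.sum())]; x,res,*_=np.linalg.lstsq(A,P[...,2][m],rcond=None)
        rs=P[...,2][m]-A@x; se=rs.std()/np.sqrt(m.sum())/A[:,0].std()
        print(yk,m.sum(),"normal deg",-np.degrees(np.arctan(x[0])).round(1),"+-",np.degrees(se).round(1),"z",x[1].round(1))
E
python3 - <<'E'
from h import *
slopes([snapshot("top")[1] for _ in range(4)])
slopes([np.load("top0.npz")["d"]],cent=(0,9,3))
E
```

```text
deck tilt 31.89061249592698
-30 66 normal deg -7.9 +- 1.3 z 113.8
-80 68 normal deg -2.7 +- 1.6 z 107.8
-130 68 normal deg -7.4 +- 1.6 z 113.2
deck tilt 3.0419005868506837
-30 66 normal deg -5.4 +- 3.6 z 114.1
-80 63 normal deg 9.8 +- 3.1 z 108.0
-130 63 normal deg 1.0 +- 3.4 z 113.5
```

Emit:
apply_moves --targets '[0,0.3,-4.5,0,0,0,0.6,-9,0,0,0,0.9,-13.5,0,0,0,1.2,-18,0,0,0,1.5,-22.5,0,0,0,1.8,-27,0,0,0,2.2,-31,0,0,0,2.2,-33,0,0,0,2.2,-33,-4,0,0,2.2,-33,-8,0]'

```text
clock: 19.15
position: [592.5, -47.5, 126.3]
tool_rot: [0.001, 0.784, 0.62, 0.001]
wrist_force: [-0.0, 1.3, -0.5]
grip_width: 0.3
gripper_force: 0.0
```

Emit:
apply_moves --targets '[0,0,0,-0.8,0,0,0,0,-1.3,0,0,0,0,-1.5,0,0,0,0,-1.5,0]'

```text
clock: 19.55
position: [593.1, -44.9, 112.5]
tool_rot: [0.001, 0.783, 0.622, 0.001]
wrist_force: [-0.1, -0.0, 0.2]
grip_width: 0.4
gripper_force: 0.0
```

Emit:
apply_moves --targets '[0,-0.2,0.4,0,0,0,-0.4,0.7,-0.1,0,0,-0.4,0.7,-0.3,0,0,-0.4,0.7,-0.4,0,0,-0.4,0.7,-0.4,0]'

```text
clock: 20.05
position: [588.7, -36.9, 107.5]
tool_rot: [-0.0, 0.783, 0.622, 0.001]
wrist_force: [-0.7, 2.2, 5.6]
grip_width: 0.8
gripper_force: 2.8
```

Emit:
apply_moves --targets '[0,0,0,-0.1,0,0,0,0,-0.1,0]'

```text
clock: 20.25
position: [589.1, -37.0, 106.9]
tool_rot: [0.0, 0.783, 0.622, 0.001]
wrist_force: [-0.1, 2.2, 7.4]
grip_width: 0.6
gripper_force: 3.8
```

Stroke of about 13.5 mm towards −x', then lift. After that I trim the left wheel (+2.7 mm).

Emit:
apply_moves --targets '[0,-0.2,0.05,0,0,0,-0.39,0.09,0,0,0,-0.58,0.13,0,0,0,-0.78,0.18,0,0,0,-0.97,0.22,-0.03,0,0,-1.17,0.27,-0.05,0,0,-1.31,0.3,-0.07,0,0,-1.31,0.3,-0.07,0]'

```text
clock: 21.05
position: [576.6, -34.1, 106.6]
tool_rot: [0.001, 0.783, 0.622, 0.002]
wrist_force: [1.9, 1.2, 8.7]
grip_width: 0.1
gripper_force: 3.9
```

Emit:
apply_moves --targets '[0,0,0,1,0,0,1.2,2.3,1.7,0,0,2.5,4.6,1.7,0,0,2.5,4.6,1.2,0,0,2.5,4.6,1,0,0,2.5,4.6,1,0]'

```text
clock: 21.65
position: [599.5, 10.1, 114.9]
tool_rot: [-0.0, 0.783, 0.622, -0.001]
wrist_force: [-0.1, 0.9, 0.4]
grip_width: 0.4
gripper_force: 0.0
```

Run:
```python
from h import *
s,_=snapshot("scene"); digits(s); print(get_state()["position"],get_state()["wrist_force"])
```

```text
L [(np.float64(34.8), np.float64(110.5))]
M [(np.float64(69.0), np.float64(9.0)), (np.float64(37.0), np.float64(20.0)), (np.float64(-3.5), np.float64(31.0))]
R [(np.float64(67.2), np.float64(21.5)), (np.float64(52.5), np.float64(7.0)), (np.float64(26.2), np.float64(16.5)), (np.float64(1.8), np.float64(12.5))]
[599.66913477   9.99082377 115.191462  ] [-1.14035627 -0.43218048 -0.13188342]
```

Emit:
apply_moves --targets '[0,0,0,-0.2,0,0,0,0,-0.3,0,0,0,0,-0.35,0,0,0,0,-0.35,0]'

```text
clock: 22.1
position: [600.6, 10.1, 112.7]
tool_rot: [0.001, 0.783, 0.622, 0.0]
wrist_force: [-1.5, -2.0, 7.6]
grip_width: 0.3
gripper_force: 3.6
```

Emit:
apply_moves --targets '[0,0.1,-0.02,0,0,0,0.2,-0.05,0,0,0,0.28,-0.06,0,0,0,0.28,-0.06,0,0]'

```text
clock: 22.5
position: [603.2, 9.5, 112.5]
tool_rot: [0.0, 0.783, 0.622, 0.0]
wrist_force: [-1.2, -1.5, 5.4]
grip_width: 0.2
gripper_force: 3.1
```

Emit:
apply_moves --targets '[0,0,0,1,0,0,-0.5,-2.5,1.2,0,0,-1.5,-6,1.2,0,0,-2.5,-9.6,1.2,0,0,-2.5,-9.6,0.5,0,0,-2.5,-9.6,0.2,0,0,-2.5,-9.6,0.2,0]'

```text
clock: 23.2
position: [578.1, -84.8, 113.8]
tool_rot: [0.0, 0.783, 0.622, -0.0]
wrist_force: [-2.3, -1.3, 3.1]
grip_width: 0.6
gripper_force: 1.4
```

Emit:
apply_moves --targets '[0,0,0,-0.1,0,0,0,0,-0.15,0,0,0.1,-0.02,-0.15,0,0,0.2,-0.05,-0.15,0,0,0.32,-0.07,-0.15,0,0,0.32,-0.07,-0.15,0]'

```text
clock: 23.8
position: [581.6, -85.5, 112.5]
tool_rot: [0.0, 0.783, 0.622, 0.0]
wrist_force: [0.1, -1.8, 3.8]
grip_width: 0.7
gripper_force: 2.4
```

Emit:
apply_moves --targets '[0,0,0,1,0,0,0,1,5,0,0,-0.5,5,9,0,0,-0.5,9.5,9,0,0,-0.5,14,9,0,0,-0.5,18.5,9,0,0,-0.5,23,9,0,0,-0.5,28,9,0,0,-0.5,33,9,0,0,-0.5,37,9,0]'

```text
clock: 24.8
position: [574.9, 288.1, 202.5]
tool_rot: [-0.001, 0.782, 0.623, 0.0]
wrist_force: [0.9, -0.1, -0.1]
grip_width: 0.3
gripper_force: 0.0
```

Run:
```python
from h import *
s,_=snapshot("scene"); t=[snapshot("top") for _ in range(5)]; 
digits(s); slopes([a[1] for a in t],cent=(0,0,0)); t=np.mean([a[0] for a in t],0).astype(np.uint8); print(get_state()["position"])
A=[]
for p,n,lo,hi in((s,"scene",-20,100),(t,"top",-60,60)):
    a=np.hstack(strips(p,n,lo,hi)).copy()
    if n=="top": a=cv2.convertScaleAbs(a,alpha=2.,beta=-240)
    for d in range(lo,hi+1,10): y=(hi-d)*4; a[y:y+1,::6]=(255,0,0); cv2.putText(a,str(d),(0,max(10,y)),0,.4,(255,0,0))
    A.append(a)
cv2.imwrite("pics/u4.png",np.hstack(A)[:,:,::-1])
```

```text
L [(np.float64(72.2), np.float64(28.5)), (np.float64(35.0), np.float64(29.0)), (np.float64(-3.5), np.float64(31.0))]
M [(np.float64(86.8), np.float64(6.5)), (np.float64(69.2), np.float64(12.5)), (np.float64(40.5), np.float64(29.0)), (np.float64(-1.2), np.float64(38.5))]
R [(np.float64(71.0), np.float64(30.0)), (np.float64(34.2), np.float64(20.5)), (np.float64(8.2), np.float64(5.5)), (np.float64(-9.2), np.float64(22.5))]
deck tilt 53.37596117600784
-30 69 normal deg 40.4 +- 33.4 z 115.9
-80 66 normal deg 60.1 +- 62.7 z 116.6
-130 68 normal deg 34.2 +- 35.7 z 116.0
[576.44032277 282.66032198 202.52157132]
```

View pics/u4.png

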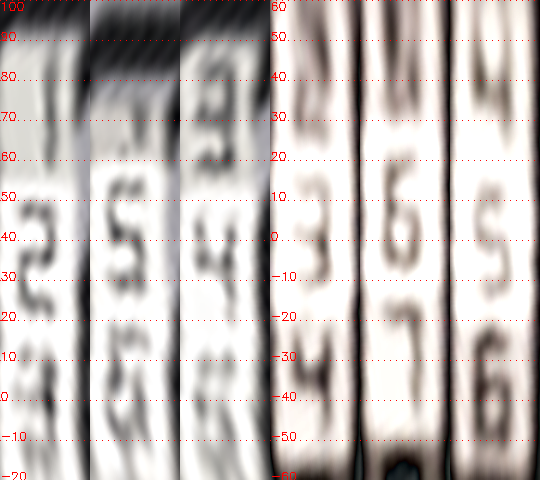

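All three read 3-6-5. The left is at about +1°, the right about −0.5° and the middle about +5.5°. I'll check the depth slopes before trimming the middle.

Run:
```python
from h import *
slopes([snapshot("top")[1] for _ in range(5)],cent=(1,5,0)); print(get_state()["position"])
```

```text
deck tilt -9.037798836993423
-30 66 normal deg 7.2 +- 37.9 z 116.7
-80 69 normal deg 62.5 +- 59.9 z 115.4
-130 66 normal deg 13.0 +- 53.6 z 118.8
[576.44306624 283.10048516 202.55275741]
```

```bash
sed -i 's/P=np.mean(\[cloud(n,d) for d in D\],0)/P=np.median([cloud(n,d) for d in D],0)/' h.py
python3 - <<'E'
from h import *
slopes([snapshot("top")[1] for _ in range(7)],cent=(1,5,0))
E
```

```text
deck tilt 0.28216505596574226
-30 69 normal deg -1.0 +- 1.6 z 113.8
-80 65 normal deg 4.8 +- 1.3 z 108.0
-130 68 normal deg -2.2 +- 1.5 z 113.4
```

Emit:
apply_moves --targets '[0,0.2,-4.5,0,0,0,0.4,-9,0,0,0,0.6,-13.5,0,0,0,0.8,-18,0,0,0,1,-22.5,0,0,0,1.2,-27,0,0,0,1.2,-31,0,0,0,1.2,-32.1,0,0,0,1.2,-32.1,-4,0,0,1.2,-32.1,-8,0]'

```text
clock: 26.7
position: [589.1, -36.9, 122.3]
tool_rot: [0.001, 0.783, 0.622, 0.001]
wrist_force: [-0.7, 1.1, -1.3]
grip_width: 0.8
gripper_force: 0.0
```

Emit:
apply_moves --targets '[0,0,0,-0.5,0,0,0,0,-0.9,0,0,0,0,-0.9,0]'

```text
clock: 27.0
position: [589.0, -36.7, 114.6]
tool_rot: [0.0, 0.783, 0.622, 0.001]
wrist_force: [0.4, -0.9, -0.3]
grip_width: 0.4
gripper_force: 0.0
```

Emit:
apply_moves --targets '[0,0,0,-0.4,0,0,0,0,-0.6,0,0,0,0,-0.7,0,0,0,0,-0.7,0]'

```text
clock: 27.4
position: [589.0, -36.9, 107.2]
tool_rot: [0.0, 0.783, 0.622, 0.001]
wrist_force: [0.0, 1.3, 6.1]
grip_width: 0.4
gripper_force: 2.8
```

Emit:
apply_moves --targets '[0,-0.1,0.02,-0.03,0,0,-0.18,0.04,-0.03,0,0,-0.24,0.05,-0.03,0,0,-0.24,0.05,-0.03,0]'

```text
clock: 27.8
position: [586.6, -36.4, 106.9]
tool_rot: [0.001, 0.783, 0.622, 0.001]
wrist_force: [1.0, 0.8, 6.4]
grip_width: 0.2
gripper_force: 2.7
```

Emit:
apply_moves --targets '[0,0,0,1,0,0,0,1,5,0,0,-0.5,5,9,0,0,-0.5,9.5,9,0,0,-0.5,14,9,0,0,-0.5,18.5,9,0,0,-0.5,23,9,0,0,-0.5,28,9,0,0,-0.5,31,9,0,0,-0.5,31,9,0]'

```text
clock: 28.8
position: [578.6, 279.5, 195.3]
tool_rot: [-0.001, 0.781, 0.625, -0.001]
wrist_force: [-0.8, 0.0, -1.0]
grip_width: 0.4
gripper_force: 0.0
```

Run:
```python
from h import *
for _ in range(3): s,_d=snapshot("scene")
digits(s); t=[snapshot("top") for _ in range(7)]
slopes([a[1] for a in t],cent=(0,0,0)); t=np.mean([a[0] for a in t],0).astype(np.uint8); print(get_state()["position"])
digits(cv2.convertScaleAbs(t,alpha=2.,beta=-240),"top",-45,45)
# key centres: lighter grey blob at z~101 in median depth
for n,u,v in(("start",255,252),("stop",290,266)): pass
P=cloud("top",np.load("top0.npz")["d"]); v=P[...,:2]-C
m=((P[...,2]>97)&(P[...,2]<106)&(v@ex<-40)&(v@ey<-15)).astype(np.uint8); k,l,st,c=cv2.connectedComponentsWithStats(m)
for i in range(1,k):
    if st[i,4]>40: print(st[i,4],np.mean(P[l==i],0))
```

```text
L [(np.float64(72.2), np.float64(28.5)), (np.float64(35.0), np.float64(29.0)), (np.float64(-3.5), np.float64(31.0))]
M [(np.float64(86.8), np.float64(6.5)), (np.float64(67.5), np.float64(17.0)), (np.float64(45.8), np.float64(6.5)), (np.float64(30.5), np.float64(20.0)), (np.float64(-4.2), np.float64(32.5))]
R [(np.float64(71.0), np.float64(30.0)), (np.float64(34.2), np.float64(20.5)), (np.float64(8.2), np.float64(5.5)), (np.float64(-9.2), np.float64(22.5))]
deck tilt 0.2872509305185405
-30 66 normal deg -1.1 +- 1.4 z 113.9
-80 66 normal deg 0.9 +- 1.3 z 108.3
-130 68 normal deg -0.9 +- 1.5 z 113.5
[580.92569078 272.8681912  196.14797054]
L [(np.float64(35.8), np.float64(18.5)), (np.float64(-3.0), np.float64(15.0)), (np.float64(-34.8), np.float64(21.5))]
M [(np.float64(35.8), np.float64(18.5)), (np.float64(1.0), np.float64(25.0)), (np.float64(-33.2), np.float64(24.5))]
R [(np.float64(36.8), np.float64(16.5)), (np.float64(-33.8), np.float64(23.5))]
186 [505.57496984  17.57149038 100.99424052]
193 [489.88269766 -49.9129784  101.16459654]
```

All wheels are within about 2° of square. Now the start key, at (505.6, 17.4) with its top at 101 mm.

Emit:
apply_moves --targets '[0,-1,-4,0,0,0,-2.2,-8,0,0,0,-3.5,-12,0,0,0,-4.7,-16,0,0,0,-6,-20,0,0,0,-7,-24,0,0,0,-7.5,-25.5,-2,0,0,-7.5,-25.5,-5,0,0,-7.5,-25.5,-7.5,0,0,-7.5,-25.5,-8,0]'

```text
clock: 30.3
position: [504.1, 18.1, 113.8]
tool_rot: [-0.001, 0.783, 0.622, -0.002]
wrist_force: [-0.9, 0.5, -0.2]
grip_width: 0.3
gripper_force: 0.0
```

Emit:
apply_moves --targets '[0,0,0,0,0,0,0,0,0,0]'

```text
clock: 30.5
position: [506.6, 18.6, 117.2]
tool_rot: [0.0, 0.783, 0.622, 0.001]
wrist_force: [0.6, 0.8, -0.5]
grip_width: 0.4
gripper_force: 0.0
```

Emit:
apply_moves --targets '[0,-0.1,-0.1,-0.8,0,0,-0.1,-0.1,-1.5,0,0,-0.1,-0.1,-1.6,0,0,-0.1,-0.1,-1.8,0,0,-0.1,-0.1,-1.8,0]'

```text
clock: 31.0
position: [504.7, 17.6, 98.0]
tool_rot: [-0.0, 0.783, 0.622, -0.0]
wrist_force: [-1.9, -0.4, 2.7]
grip_width: 0.6
gripper_force: 1.7
```

Emit:
apply_moves --targets '[0,0,0,-0.1,0,0,0,0,-0.2,0,0,0,0,-0.2,0]'

```text
clock: 31.3
position: [504.7, 17.6, 96.0]
tool_rot: [-0.0, 0.783, 0.622, -0.0]
wrist_force: [-3.0, 0.6, 5.2]
grip_width: 0.4
gripper_force: 2.6
```

Emit:
apply_moves --targets '[0,0,0,-0.1,0,0,0,0,-0.1,0]'

```text
clock: 31.5
position: [504.7, 17.6, 95.3]
tool_rot: [-0.0, 0.783, 0.622, 0.0]
wrist_force: [-3.0, 0.1, 10.0]
grip_width: 0.2
gripper_force: 4.4
```

At the bottom (10 N). Releasing and lifting clear.

Emit:
apply_moves --targets '[0,0,0,0,0,0,0,0,0.5,0,0,0,0,2,0,0,0,0,5,0,0,0,0,9,0,0,0,0,10,0,0,0,0,10,0,0,0,0,10,0]'

```text
clock: 32.3
position: [504.4, 17.5, 194.0]
tool_rot: [-0.0, 0.783, 0.622, -0.0]
wrist_force: [0.7, -0.2, -0.4]
grip_width: 0.8
gripper_force: 0.0
```

Run:
```python
from h import *
s,_=snapshot("scene"); digits(s); st=get_state(); print(st["position"],st["wrist_force"],st["clock"])
print(order.job_done())
```

```text
L [(np.float64(72.2), np.float64(28.5)), (np.float64(35.0), np.float64(29.0)), (np.float64(-3.5), np.float64(31.0))]
M [(np.float64(86.8), np.float64(6.5)), (np.float64(67.5), np.float64(17.0)), (np.float64(45.8), np.float64(6.5)), (np.float64(30.5), np.float64(20.0)), (np.float64(-4.2), np.float64(32.5))]
R [(np.float64(71.0), np.float64(30.0)), (np.float64(34.2), np.float64(20.5)), (np.float64(8.2), np.float64(5.5)), (np.float64(-9.2), np.float64(22.5))]
[504.076203    17.47058799 193.5506958 ] [ 0.51871172 -0.14711798 -0.52473434] 32.35
the job is handed in; nothing more can be done
None
```

The wheels read 3-6-5, each measured within about 3° of square; the start key was then pressed to the bottom (about 10 N) and released, and the job was handed in at about 32 s, but no verdict came back.

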